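Put the die head back in its case and click the lid shut

ROBOT

A 6-joint arm with a two-finger parallel gripper is mounted at the origin on the work surface. World frame = base frame: x ahead of the robot, y to its left, z up, the work surface at z = 0. Lengths are in m, angles in rad, forces in N, time in s.
With the tool pointing down it reaches from about 0.35 to 0.85 m from the base axis. Payload 8.1 kg.
Tool frame: the origin (TCP) lies at the very end of the fingers, on their centre line; the grasp point (between the pads) lies manip.tcp_to_grasp behind it (manip.tcp_to_grasp is the distance from the TCP to the grasp point, in m); z points along the fingers, y is the line along which they close (so a half turn about z gives the same grasp; the last joint's range is limited). The gripper opens to 93 mm and grips with 3 to 60 N. Pads are 15 mm wide; open, the fingers measure 128 mm over their backs; the gripper's body (75 mm by 188 mm) begins 65 mm behind the grasp point.
Start: joints at [1.226, 0.13, 1.488, -0, 1.523, -0.085], TCP at [0.154, 0.58, 0.219] pointing down, gripper open.
Joint ranges: [-2.96, 2.96], [-0.89, 2.26], [0.02, 2.5], [-1.34, 4.48], [0, 2.73], [-2.66, 2.66]. Speed limits (rad/s): [2.39, 2.39, 2.79, 3.14, 3.14, 3.14].

INTERFACE

Orientations are given as a rotation vector (axis times angle).
In Python, from cell import manip gives the robot as it stands. The module is installed in compiled form; this text tells all that it offers.
- The arm moves only by the tool servo_tool, never from a script. Its argument "commands" is a list of rows, each a list of 7 numbers: the shift along the tool's x, y, z in units of 800 mm (1.0 is 800 mm), then the turn, a rotation vector about the tool's x, y, z in units of 90 degrees (1.0 is 90 degrees), then the opening, from 0 (shut) to 1 (fully open). In form: [[tx, ty, tz, wx, wy, wz, gripper], ...]. A call has exactly 5 rows; each row is the pose to reach, as a shift and turn from the pose commanded when the call began, along the tool's axes at that moment; what a row does not reach only later rows make up. A row lasts 1/10 s, in which the tool goes at most 50 mm and 8.59 degrees, less where a joint would pass 70% of its speed; a pose out of reach is approached as far as the arm can. A call with a number of a shift or a turn outside -1 to 1 is refused whole. A call with a gripper value outside its range is refused whole. The fingers move at their own pace and stop on an object; "newtons" is the grip in N (left out, the last holds). Time passes only in rows, so rows that repeat a pose let the fingers close, or fill a call up. It gives the time, the measured TCP pose, the force, the opening and the grip force at its end, in the units of the state.
- manip.read_state(): the state, without advancing time (a new reading comes with each control period).
- manip.capture(name): name is "scene" or "top"; returns a dict with "pixels" (400x640x3 uint8, red, green, blue), "depth" (400x640 float32, m along the optical axis (not along the pixel's ray), 0 where there is no reading), "camera_matrix" (3x3 intrinsics, pixels), "origin" and "rotation" of the camera in the world. Camera axes: x right, y down, z forward; pixel columns grow to the right and rows downward; lengths in m; the calibration is good to about 2 mm. A picture is of the moment at which its call begins.
- manip.sign_off(): hands the job in; it is judged then, once.
The state is a dict: "clock": time; "joint_pos": joint angles; "qd": joint speeds; "effort": joint torques, N m; "tcp_pos": TCP position; "orientation": TCP orientation; "contact_force": force on the tool from outside, world axes, zero at the start; "ft_torque": the same for the moment, N m; "finger_gap": finger opening in m; "grasp_force": force on a finger pad.
Only numpy, scipy, OpenCV 4.12 (cv2) and the standard library are available. Lean on these libraries where they do the work, as an engineer would, in place of code of your own. Each camera call takes 0.05 s, during which the arm holds its last target. There are 200 camera calls.

TASK

Put the loose steel die head (the drum with the blue band) upright and fully home in the empty middle pocket of the red case, then close the lid and press its free edge down, over the yellow catch, until the catch clicks and the lid stays shut by itself. The old case is brittle and lies on a soft mat, so never bear on it with more than about 2.5 kg (25 N), and leave the oil bottle, the brass coupling and the wrench where they are.

Things in the scene. Friction and masses are not known exactly. Their poses are not given: they have to be found in the camera images.
- head: loose die head: plain bright steel drum, 42 mm diameter, 50 mm tall, about 0.35 kg, blue band near its foot, black spot on top; stands on the table. Origin at the centre of its underside, z up along its axis.
- case: red plastic tool case, 150 mm (x) by 260 mm (y), rim 62 mm above its underside, walls 6 mm; on its front (-x) a yellow spring catch, up to 35 mm out from the wall and 74 mm above the underside. Origin at the centre of its underside; x points from the catch side to the hinge side, y along the hinge, z up. It cannot slide or turn on its mat, only sink.
- mat_top (a point): centre of the top of the black foam mat under the case, 220 x 300 mm, 40 mm thick, fixed to the table. Loaded, the case sinks straight down into it: soft at first (about 0.9 N per mm), then, with the head in it, after a further 0 to 15 mm that differ every time and cannot be seen, firmer (about 7 N per mm). The case springs back when let go.
- pocket (a point): centre of the floor of the empty round middle pocket, 6 mm above the underside of the case; 48 mm wide, 16 mm deep, chamfered mouth, in a grey foam bed; a seated head stands 34 mm out of it. Two dark die heads (50 and 36 mm diameter, as high as the seated one) are fixed 85 mm to either side along y. Axes as the case's.
- buffers (a point): midpoint between the tops of two sprung black rubber buffers, 12 mm diameter, 105 mm to either side of this point along the case's y, just inside the front wall; they stand 16 mm above the rim and hold up a lid that is not caught.
- lid_hinge (a point): middle of the lid's hinge line, 75 mm towards the case's x and 64 mm above the underside of the case. Axes turn with the lid: with the lid shut they are those of the case.
- lid_edge (a point): middle of the lid's free edge on its outer (upper) face: 150 mm from the hinge line, 16 mm out from the lid's inner face. The lid is a red slab with a black panel, 150 x 260 x 16 mm, no handle; a small steel tongue sticks out 16 mm beyond the middle of this edge and snaps under the yellow catch. Axes turn with the lid.
- lid (a joint): opening angle of the lid, rad: 0 hard shut, 1.57 upright, 1.95 leaning back fully open. Its hinge is stiff: it stays where it is put (about 1 to 4 N at the free edge moves it). Not caught, the buffers hold it at about 0.1; pressed at the free edge it clicks at about 13 N (11 to 16), then the force drops; caught, it rests at about 0.01.
- oilcan: bystander: green oil bottle with yellow cap, 60 mm diameter, 130 mm tall, standing. Origin at the centre of its underside.
- coupling: bystander: brass pipe coupling (open ring), 52 mm outside and 38 mm inside diameter, 45 mm tall, standing. Origin at the centre of its underside.
- wrench: bystander: steel wrench lying on the table to the left of the case. Origin at its middle, x along it.
Not all that is in view belongs to the job. There is more than one size of the head; the job needs the smaller.

How it is judged:
On the way, in this order (a step that is already met when the one before it is completed fails the run):
1. the die head stands upright and home in the empty pocket, the lid still open (horizontal distance between head and pocket below 0.006 m and z of head in the frame of pocket below 0.004 m and angle between head's own z axis and vertical below 0.12 rad and value of joint lid above 0.3 rad), for 0.2 s.
2. the lid has gone down past the catch (value of joint lid below 0.035 rad), for 0.2 s.
At the end, for the whole second after the job is handed in: the die head stands in the middle pocket (within 6 mm of its centre, its foot within 4 mm of the floor, tilted less than 0.12 rad, at rest) and the lid stays caught, open less than 0.035 rad, with nothing touching it (horizontal distance between head and pocket below 0.006 m and z of head in the frame of pocket below 0.004 m and angle between head's own z axis and vertical below 0.12 rad and value of joint lid below 0.035 rad and linear speed of head below 0.03 m/s).
It fails at once if the robot bears on the case or its lid with more than 25 N (contact force between any of the fingers, the arm and case above 25 N).
It fails at once if the oil bottle, the coupling or the wrench is moved more than 25 mm (distance of any of oilcan, coupling, wrench from where it was at the start of the episode above 0.025 m).
It also fails if it takes over 72 s, if anything falls off the work surface, if the arm or the gripper's body presses on something with over 40 N, if the wrist force passes 120 N, or if a joint passes its speed limit or range.

## Working session

There is one attempt and no reset: what is moved stays moved. The work goes in short steps, Python scripts to look and compute and a tool call to move; the robot and the scene stay as the last step left them, time stands still between calls to the robot, and variables do not carry over. Pictures are saved under pics/ and viewed, at most 10 in all, crops included, and the job is handed in when it is done.

Besides the shell and the picture viewer there is one more tool, called after ">>>" in YAML: its name, and indented under it one key for each argument. servo_tool: Moves the arm, as the interface text tells. Shifts and turns lie within -1 to 1; 1 stands for 800 mm of shift or 90 degrees of turn. Its arguments: {"type":"object","properties":{"commands":{"type":"array","items":{"type":"array","items":{"type":"number"}}},"newtons":{"type":"number"}},"required":["commands"]}

```bash
mkdir -p pics; cat > h.py <<'E'
import numpy as np, cv2
from scipy.spatial.transform import Rotation as R
from cell import manip
def cap(n,name=None):
    c=manip.capture(n)
    if name: cv2.imwrite(f'pics/{name}.png',c['pixels'][:,:,::-1])
    K=np.array(c['camera_matrix']);d=c['depth'];v,u=np.mgrid[:400,:640]
    p=np.stack([(u-K[0,2])/K[0,0]*d,(v-K[1,2])/K[1,1]*d,d],-1)
    c['W']=p@np.array(c['rotation']).T+np.array(c['origin']); c['W'][d==0]=np.nan
    return c
E
python3 - <<'E'
from h import *
for n in('scene','top'):
    c=cap(n,n+'1'); np.save(n+'W.npy',c['W']); print(n,np.round(c['origin'],3),np.round(c['rotation'],2).tolist(),c['camera_matrix'])
print(manip.read_state(), manip.tcp_to_grasp)
E
```

```text
Traceback (most recent call last):
  File "h.py", line 9, in cap
    c['W']=p@np.array(c['rotation']).T+np.array(c['origin']); c['W'][d==0]=np.nan
           ~~~~~~~~~~~~~~~~~~~~~~~~~~~^~~~~~~~~~~~~~~~~~~~~~
ValueError: operands could not be broadcast together with shapes (400,640) (3,)
```

View pics/scene1.png

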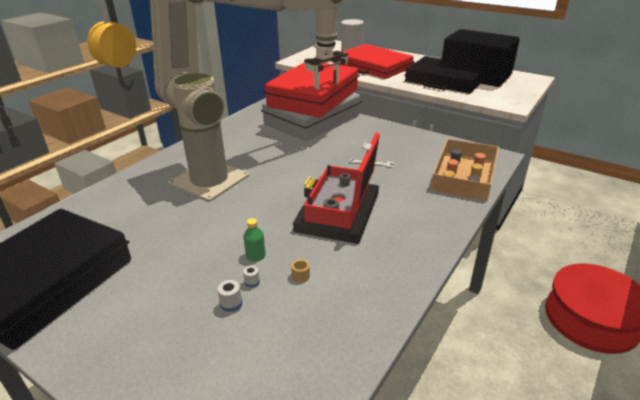

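The scene view shows the red case with its lid upright (335,200), the oil bottle (254,243) and the coupling (300,270). There are two banded drums, a big one at (229,295) and a small one at (251,276). The rotation is a rotation vector, so I'll fix the helper.

```bash
sed -i "s/np.array(c\['rotation'\]).T/R.from_rotvec(c['rotation']).as_matrix().T/" h.py
python3 - <<'E'
from h import *
for n in('scene','top'):
    c=cap(n,n+'2'); np.save(n+'W.npy',c['W']); print(n,np.round(c['origin'],3),np.round(c['rotation'],2).tolist(),c['camera_matrix'])
    if n=='scene':
        for u,v in((229,288),(251,270),(300,264),(254,224)): print(u,v,c['W'][v,u].round(3))
print(manip.read_state(), manip.tcp_to_grasp)
E
```

```text
scene [ 1.209 -1.033  0.93 ] [-2.09, -0.62, 0.35] [[471.45484376   0.         321.38093138]
 [  0.         471.45484376 198.63144246]
 [  0.           0.           1.        ]]
229 288 [ 0.514 -0.435  0.066]
251 270 [ 0.505 -0.339  0.051]
300 264 [ 0.589 -0.227  0.03 ]
254 224 [ 0.447 -0.248  0.127]
top [0.392 0.009 1.065] [-2.17, 2.18, -0.16] [[370.07091019   0.         322.33827919]
 [  0.         370.07091019 193.32721191]
 [  0.           0.           1.        ]]
{'clock': 0.15, 'joint_pos': array([ 1.22560093e+00,  1.30993000e-01,  1.48903001e+00,  2.29792422e-05,
        1.52298666e+00, -8.53995196e-02]), 'qd': array([ 0.00072565, -0.00262224, -0.00107976,  0.00168191, -0.00061508,
       -0.00048801]), 'effort': array([ 6.69266810e-04, -5.60477006e+01, -4.92333627e+01,  7.68658239e-02,
        3.05802980e-02, -2.72722031e-05]), 'tcp_pos': array([0.15395224, 0.57946346, 0.21782476]), 'orientation': array([-4.06899253e-01, -3.11480173e+00,  2.16652193e-03]), 'contact_force': array([ 0.49805679, -0.23406973,  0.51649722]), 'ft_torque': array([ 0.02313645,  0.01857324, -0.03736998]), 'grasp_force': 0.0, 'finger_gap': 0.09320914870508401} 0.0188
```

View pics/top2.png

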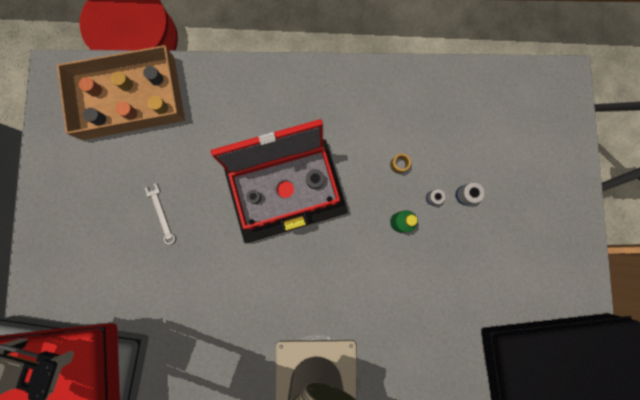

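Top view (up is +x, left is +y). What could be taken for the head: small drum (437,197), big drum (471,194), brass coupling (401,162), fixed dark heads (255,197) and (316,180), and the coloured drums in the wooden crate (120,95). My choice is the small drum at (437,197). I'll measure it and check it in a crop.

```bash
python3 - <<'E'
from h import *
W=np.load('topW.npy'); im=cv2.imread('pics/top2.png')
cv2.imwrite('pics/crop1.png',np.hstack([cv2.resize(im[165:230,385:495],(440,260),interpolation=2), cv2.resize(im[120:245,205:355],(312,260),interpolation=2)]))
def blob(u,v,r,zlo,zhi):
    P=W[v-r:v+r,u-r:u+r].reshape(-1,3); P=P[(P[:,2]>zlo)&(P[:,2]<zhi)]
    return len(P),P.mean(0).round(4),np.ptp(P,axis=0).round(3)
print('small',blob(437,197,14,.04,.08)); print('big',blob(471,194,16,.045,.1))
print('coup',blob(401,162,14,.035,.07)); print('oil',blob(404,221,20,.02,.15))
hsv=cv2.cvtColor(im,cv2.COLOR_BGR2HSV)
m=np.zeros((400,640),bool); m[178:200,274:297]=1
red=((hsv[...,0]<8)|(hsv[...,0]>172))&(hsv[...,1]>150)
P=W[m&red]; print('pocket',len(P),np.median(P,0).round(4),P.mean(0).round(4),np.ptp(P,axis=0).round(3))
for n,(u,v) in dict(h1=(255,197),h2=(316,180)).items(): print(n,blob(u,v,14,.068,.12))
m=np.zeros((400,640),bool); m[150:245,220:352]=1
P=W[m&red]; Q=P[(P[:,2]>.092)&(P[:,2]<.108)]; print('rim',len(Q),Q.mean(0).round(4),cv2.minAreaRect((Q[:,:2]*1000).astype(np.float32)))
m[:]=0;m[120:180,205:340]=1
P=W[m&(W[...,2]>.12)]; print('lid',len(P),P.min(0),P.max(0)); c=P.mean(0); n=np.linalg.svd(P-c,full_matrices=False)[2][2]; print(c,n)
yl=(abs(hsv[...,0].astype(int)-27)<8)&(hsv[...,1]>150); m[:]=0;m[210:235,280:310]=1; P=W[m&yl]; print('catch',P.mean(0),P.min(0),P.max(0))
E
```

```text
small (184, array([ 0.5022, -0.339 ,  0.0502]), array([0.04 , 0.041, 0.014]))
big (393, array([ 0.5104, -0.4309,  0.0673]), array([0.055, 0.058, 0.029]))
coup (146, array([ 0.6007, -0.243 ,  0.0443]), array([0.052, 0.049, 0.014]))
oil (474, array([ 0.4313, -0.2339,  0.092 ]), array([0.059, 0.059, 0.116]))
pocket 216 [nan nan nan] [nan nan nan] [nan nan nan]
h1 (175, array([0.4957, 0.1647, 0.0938]), array([0.053, 0.053, 0.032]))
h2 (324, array([ 0.5464, -0.0015,  0.0955]), array([0.066, 0.062, 0.038]))
rim 857 [0.5196 0.0885 0.1016] ((521.3917236328125, 82.96627807617188), (154.46466064453125, 260.245849609375), 16.419994354248047)
lid 2800 [ 0.56067661 -0.01683352  0.12012153] [0.65508944 0.2340655  0.27387318]
[0.6044571  0.10853978 0.20880588] [-0.95037557 -0.27937663  0.13687574]
catch [nan nan nan] [nan nan nan] [nan nan nan]
```

View pics/crop1.png

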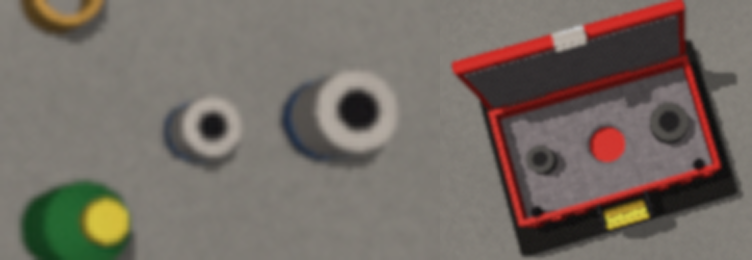

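The crop shows a plain drum with a blue band, the smaller of the two, at about (210,128) in the crop (top-image pixel 437,197). It measures 41 mm wide and 50 mm tall, so it matches. The drum beside it is 58 x 67 mm. Now the first move, via a waypoint in front of the case.

```bash
cat >> h.py <<'E'
def go(x,y,z,a,tilt=0):
    "units from the present pose to TCP x,y,z, tool y at angle a (deg), pointing down"
    s=manip.read_state(); r0=R.from_rotvec(s['orientation']); p=np.array([x,y,z])-s['tcp_pos']
    a=np.radians(a); r1=R.from_matrix(np.array([[-np.sin(a),np.cos(a),0],[np.cos(a),np.sin(a),0],[0,0,-1]]).T)
    w=(r0.inv()*r1).as_rotvec()
    print('move',(r0.inv().apply(p)/.8).round(4),'turn',(w/(np.pi/2)).round(4),'dist',np.linalg.norm(p).round(3),'deg',np.degrees(np.linalg.norm(w)).round(1))
    return s
E
python3 - <<'E'
from h import *
go(.42,.08,.26,30)
W=np.load('topW.npy'); hsv=cv2.cvtColor(cv2.imread('pics/top2.png'),cv2.COLOR_BGR2HSV)
red=((hsv[...,0]<8)|(hsv[...,0]>172))&(hsv[...,1]>150)
m=np.zeros((400,640),bool); m[178:200,274:297]=1
v,u=np.nonzero(m&red); P=W[m&red]; P=P[~np.isnan(P[:,0])]; print('pocket px',u.mean(),v.mean(),np.ptp(u),np.ptp(v),len(P),P.mean(0),P.min(0),P.max(0))
yl=(abs(hsv[...,0].astype(int)-27)<8)&(hsv[...,1]>150); m[:]=0;m[210:235,280:310]=1; P=W[m&yl]; P=P[~np.isnan(P[:,0])];print('catch',P.mean(0),P.min(0),P.max(0))
E
```

```text
move [-0.4818 -0.518  -0.0521] turn [-9.000e-04  3.000e-04  5.013e-01] dist 0.567 deg 45.1
pocket px 284.9537037037037 188.9212962962963 16 16 215 [0.52372222 0.08405838 0.04682161] [0.50131987 0.06172662 0.04262285] [0.54601842 0.10611747 0.05093728]
catch [0.42883732 0.05664505 0.09463647] [0.40973347 0.02718139 0.03670497] [0.44908089 0.08711759 0.11750751]
```

>>> servo_tool:
  commands:
    - [-0.48,-0.52,-0.052,0,0,0.5,1]
    - [-0.48,-0.52,-0.052,0,0,0.5,1]
    - [-0.48,-0.52,-0.052,0,0,0.5,1]
    - [-0.48,-0.52,-0.052,0,0,0.5,1]
    - [-0.48,-0.52,-0.052,0,0,0.5,1]

```text
clock: 0.65
tcp_pos: [0.2708, 0.3576, 0.2368]
orientation: [1.527, 2.745, -0.0]
contact_force: [1.7, 0.4, 0.6]
finger_gap: 0.093
grasp_force: 0.0
```

```bash
python3 -c "
from h import *
print(go(.42,.08,.26,20)['tcp_pos'])"
```

```text
move [-0.3931 -0.0245 -0.029 ] turn [-0.000e+00  1.000e-04  1.314e-01] dist 0.316 deg 11.8
[0.2707903  0.35755899 0.23675942]
```

>>> servo_tool:
  commands:
    - [-0.39,-0.025,-0.03,0,0,0.13,1]
    - [-0.39,-0.025,-0.03,0,0,0.13,1]
    - [-0.39,-0.025,-0.03,0,0,0.13,1]
    - [-0.39,-0.025,-0.03,0,0,0.13,1]
    - [-0.39,-0.025,-0.03,0,0,0.13,1]

```text
clock: 1.15
tcp_pos: [0.3897, 0.1384, 0.2563]
orientation: [1.792, 2.58, 0.001]
contact_force: [2.0, 0.3, 0.7]
finger_gap: 0.0929
grasp_force: 0.0
```

```bash
python3 -c "
from h import *
print(go(.502,-.339,.22,0)['tcp_pos'])"
```

```text
move [-0.6081 -0.0771  0.0453] turn [ 4.000e-04 -1.000e-04  2.273e-01] dist 0.492 deg 20.5
[0.38973384 0.13835331 0.25629275]
```

>>> servo_tool:
  commands:
    - [-0.608,-0.077,0.045,0,0,0.227,1]
    - [-0.608,-0.077,0.045,0,0,0.227,1]
    - [-0.608,-0.077,0.045,0,0,0.227,1]
    - [-0.608,-0.077,0.045,0,0,0.227,1]
    - [-0.608,-0.077,0.045,0,0,0.227,1]

```text
clock: 1.65
tcp_pos: [0.4463, -0.1046, 0.2376]
orientation: [2.222, 2.221, 0.0]
contact_force: [0.4, 0.5, 0.2]
finger_gap: 0.0932
grasp_force: 0.0
```

```bash
python3 -c "
from h import *
print(go(.502,-.339,.16,0)['tcp_pos'])"
```

```text
move [-0.293   0.0697  0.097 ] turn [ 0.0002 -0.     -0.0001] dist 0.253 deg 0.0
[ 0.44626861 -0.1046115   0.23761911]
```

>>> servo_tool:
  commands:
    - [-0.293,0.07,0.03,0,0,0,1]
    - [-0.293,0.07,0.03,0,0,0,1]
    - [-0.293,0.07,0.03,0,0,0,1]
    - [-0.293,0.07,0.03,0,0,0,1]
    - [-0.293,0.07,0.03,0,0,0,1]

```text
clock: 2.15
tcp_pos: [0.5022, -0.3394, 0.2129]
orientation: [-2.222, -2.22, 0.0]
contact_force: [0.5, -0.5, 0.3]
finger_gap: 0.0931
grasp_force: 0.0
```

```bash
python3 - <<'E'
from h import *
print(go(.5035,-.339,.022,0)['tcp_pos'])
c=cap('scene'); im=c['pixels'][:,:,::-1]
cv2.imwrite('pics/crop2.png',cv2.resize(im[190:330,170:350],None,fx=4,fy=4,interpolation=2))
W=c['W'][255:300,215:275].reshape(-1,3)
for cx,cy in((.5035,-.339),):
    P=W[(np.hypot(W[:,0]-cx,W[:,1]-cy)<.035)&(W[:,2]>.012)&(W[:,2]<.056)]
    s=P[P[:,2]<.042]; A=np.c_[2*s[:,:2],np.ones(len(s))]; q=np.linalg.lstsq(A,(s[:,:2]**2).sum(1),rcond=None)[0]
    t=P[P[:,2]>.046]
    print('sidefit',q[:2],np.sqrt(q[2]+q[:2]@q[:2]),len(s),'top',t.mean(0),(t.min(0)+t.max(0))/2,np.ptp(t,axis=0),len(t))
E
```

```text
move [0.0004 0.0018 0.2386] turn [-0.0004 -0.0002 -0.0005] dist 0.191 deg 0.1
[ 0.50219197 -0.33936294  0.21286478]
sidefit [ 0.50348419 -0.34087703] 0.019295745694552044 138 top [ 0.50431107 -0.34199053  0.0505203 ] [ 0.50322336 -0.34157721  0.05077314] [0.04294683 0.0407773  0.00941386] 131
```

View pics/crop2.png

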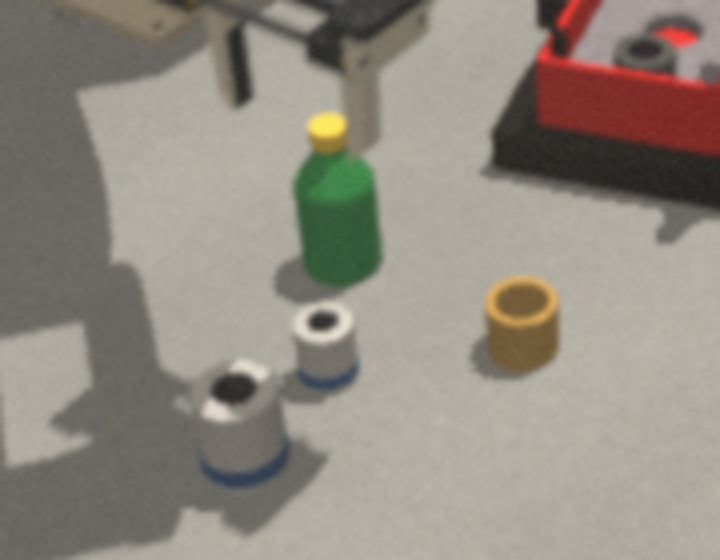

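The crop shows the gripper above and the small banded drum at (325,345), clear of its neighbours. I'll descend over it.

>>> servo_tool:
  commands:
    - [-0.001,0.001,0.06,0,0,0,1]
    - [-0.001,0.001,0.12,0,0,0,1]
    - [-0.001,0.001,0.18,0,0,0,1]
    - [-0.001,0.001,0.22,0,0,0,1]
    - [-0.001,0.001,0.2385,0,0,0,1]

```text
clock: 2.7
tcp_pos: [0.5005, -0.3355, 0.0183]
orientation: [-2.216, -2.217, 0.001]
contact_force: [-1.0, -0.5, -0.4]
finger_gap: 0.0931
grasp_force: 0.0
```

>>> servo_tool:
  commands:
    - [0,0,0,0,0,0,0.3]
    - [0,0,0,0,0,0,0.3]
    - [0,0,0,0,0,0,0.3]
    - [0,0,0,0,0,0,0.3]
    - [0,0,0,0,0,0,0.3]
  newtons: 25

```text
clock: 3.2
tcp_pos: [0.5041, -0.3384, 0.0246]
orientation: [2.219, 2.22, 0.0]
contact_force: [0.1, -0.5, 0.1]
finger_gap: 0.0579
grasp_force: 0.0
```

>>> servo_tool:
  commands:
    - [0,0,0.003,0,0,0,0.2]
    - [0,0,0.003,0,0,0,0.2]
    - [0,0,0.003,0,0,0,0.2]
    - [0,0,0.003,0,0,0,0.2]
    - [0,0,0.003,0,0,0,0.2]

```text
clock: 3.7
tcp_pos: [0.5032, -0.3376, 0.0205]
orientation: [-2.221, -2.222, -0.0]
contact_force: [-0.2, -0.3, 0.6]
finger_gap: 0.0417
grasp_force: 25.0
```

>>> servo_tool:
  commands:
    - [0,0,0,0,0,0,0.2]
    - [0,0,-0.02,0,0,0,0.2]
    - [0,0,-0.06,0,0,0,0.2]
    - [0,0,-0.12,0,0,0,0.2]
    - [0,0,-0.18,0,0,0,0.2]

```text
clock: 4.2
tcp_pos: [0.5023, -0.3369, 0.166]
orientation: [-2.22, -2.22, 0.0]
contact_force: [1.3, -1.4, -3.4]
finger_gap: 0.0417
grasp_force: 25.0
```

```bash
python3 - <<'E'
from h import *
s=go(.42,-.02,.23,-73.6); print(s['tcp_pos'],s['finger_gap'],s['grasp_force'])
E
```

```text
move [ 0.3963 -0.1029 -0.0793] turn [-0.0015 -0.      0.8179] dist 0.334 deg 73.6
[ 0.50232767 -0.33693343  0.1660211 ] 0.04167592101800123 24.999360144138336
```

>>> servo_tool:
  commands:
    - [0,0,-0.08,0,0,0,0.2]
    - [0,0,-0.08,0,0,0,0.2]
    - [0.395,-0.1,-0.08,0,0,0.818,0.2]
    - [0.395,-0.1,-0.08,0,0,0.818,0.2]
    - [0.395,-0.1,-0.08,0,0,0.818,0.2]

```text
clock: 4.7
tcp_pos: [0.4652, -0.1907, 0.2278]
orientation: [-2.666, -1.66, 0.001]
contact_force: [0.9, 0.8, -2.9]
finger_gap: 0.0419
grasp_force: 25.0
```

```bash
python3 - <<'E'
from h import *
s=go(.42,-.02,.23,-73.6); print(s['tcp_pos'],s['finger_gap'],s['grasp_force'])
E
```

```text
move [ 0.1665 -0.1449 -0.0025] turn [-9.000e-04  2.000e-04  5.268e-01] dist 0.177 deg 47.4
[ 0.46519682 -0.19069374  0.22780349] 0.04191667591227168 24.991290271282196
```

>>> servo_tool:
  commands:
    - [0.166,-0.145,-0.002,0,0,0.526,0.2]
    - [0.166,-0.145,-0.002,0,0,0.526,0.2]
    - [0.166,-0.145,-0.002,0,0,0.526,0.2]
    - [0.166,-0.145,-0.002,0,0,0.526,0.2]
    - [0.166,-0.145,-0.002,0,0,0.526,0.2]

```text
clock: 5.2
tcp_pos: [0.4182, -0.0186, 0.2299]
orientation: [-3.076, -0.631, 0.0]
contact_force: [0.4, 0.3, -2.5]
finger_gap: 0.0414
grasp_force: 25.0
```

```bash
python3 - <<'E'
from h import *
s=go(.5225,.083,.2,-73.6); print(s['tcp_pos'],s['finger_gap'],s['grasp_force'])
E
```

```text
move [ 0.1699 -0.0653  0.0375] turn [-0.0011  0.      0.0755] dist 0.149 deg 6.8
[ 0.41815299 -0.01859305  0.22988677] 0.04139888862804718 24.992527663707733
```

>>> servo_tool:
  commands:
    - [0.17,-0.065,0.037,0,0,0.0755,0.2]
    - [0.17,-0.065,0.037,0,0,0.0755,0.2]
    - [0.17,-0.065,0.037,0,0,0.0755,0.2]
    - [0.17,-0.065,0.037,0,0,0.0755,0.2]
    - [0.17,-0.065,0.037,0,0,0.0755,0.2]

```text
clock: 5.7
tcp_pos: [0.523, 0.08, 0.1985]
orientation: [-3.108, -0.454, 0.007]
contact_force: [0.2, -0.4, -3.2]
finger_gap: 0.0418
grasp_force: 25.0
```

>>> servo_tool:
  commands:
    - [0,0,0.03,0,0,0,0.2]
    - [0,0,0.06,0,0,0,0.2]
    - [0,0,0.06,0,0,0,0.2]
    - [0,0,0.06,0,0,0,0.2]
    - [0,0,0.06,0,0,0,0.2]

```text
clock: 6.2
tcp_pos: [0.5248, 0.0789, 0.1548]
orientation: [3.109, 0.45, 0.005]
contact_force: [0.4, -0.6, -3.6]
finger_gap: 0.0417
grasp_force: 25.0
```

```bash
python3 - <<'E'
from h import *
s=go(.5225,.083,.105,-73.6); print(s['tcp_pos'],s['finger_gap'],s['grasp_force'])
c=cap('scene'); im=c['pixels'][:,:,::-1]
cv2.imwrite('pics/crop3.png',cv2.resize(im[125:245,280:400],None,fx=5,fy=5,interpolation=2))
E
```

```text
move [-0.0015 -0.0058  0.0622] turn [ 0.0005 -0.0019  0.0008] dist 0.05 deg 0.2
[0.52482933 0.07892006 0.15478816] 0.04170356412955201 24.999562203884125
```

View pics/crop3.png

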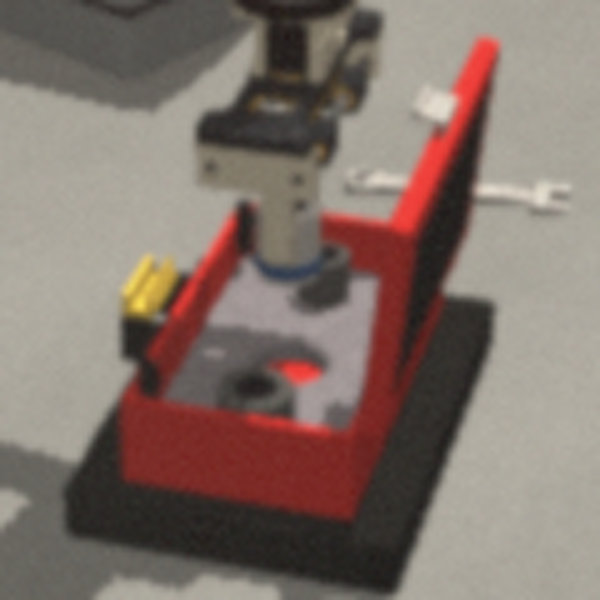

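The crop shows the head held upright (290,265) above the case, with the pocket's red floor at (300,370), the catch at (150,285) and the lid leaning back. I'll compare the held head with the pocket in the same camera.

```bash
python3 - <<'E'
from h import *
from scipy.optimize import least_squares
s=manip.read_state(); t=s['tcp_pos']
c=cap('scene'); W=c['W'].reshape(-1,3)
P=W[(np.hypot(*(W[:,:2]-t[:2]).T)<.03)&(W[:,2]>t[2]-.019)&(W[:,2]<t[2]-.002)]
f=lambda q:np.hypot(P[:,0]-q[0],P[:,1]-q[1])-.021
q=least_squares(f,t[:2],loss='soft_l1',f_scale=.002).x; d=q-t[:2]
x=np.array([.9593,.2823]);y=np.array([-.2823,.9593])
print('held',len(P),q,'off along tool x, y(-casey)',d@x,-d@y,'tcp',t)
hs=cv2.cvtColor(np.ascontiguousarray(c['pixels']),cv2.COLOR_RGB2HSV).reshape(-1,3)
red=((hs[:,0]<8)|(hs[:,0]>172))&(hs[:,1]>150)
Q=W[red&(W[:,2]>.095)&(W[:,2]<.108)&(np.hypot(*(W[:,:2]-[.522,.083]).T)<.17)]
print('rim',len(Q),cv2.minAreaRect((Q[:,:2]*1000).astype(np.float32)),Q[:,2].max())
loc=(W[:,:2]-[.522,.083])@np.c_[x,y]
for sy,r in((-85,.025),(85,.018)):
    m=(np.hypot(loc[:,0],loc[:,1]-sy/1000)<r+.008)&(W[:,2]>.087)&(W[:,2]<.1)
    L=loc[m]; print('h',sy,m.sum(),L.mean(0),(L.min(0)+L.max(0))/2,np.ptp(L,axis=0))
F=red&(W[:,2]>.038)&(W[:,2]<.052)&(np.hypot(*loc.T)<.04); print('floor',F.sum(),loc[F].min(0),loc[F].max(0),W[F][:,2].mean())
E
```

```text
held 53 [0.52153695 0.07885202] off along tool x, y(-casey) -0.003370776720558618 -0.0007743368460701974 tcp [0.52498931 0.07906078 0.15484044]
rim 249 ((528.5712280273438, 82.81848907470703), (169.2542266845703, 265.2330627441406), 16.798542022705078) 0.10791359682708357
h -85 127 [ 0.00195943 -0.08759666] [ 0.00070597 -0.0841897 ] [0.04894039 0.05213996]
h 85 40 [0.00695362 0.08175147] [0.00456645 0.08568481] [0.0233414  0.04007357]
floor 23 [-0.01092837  0.00461671] [0.01403267 0.02864776] 0.046380321565850556
```

>>> servo_tool:
  commands:
    - [0.002,-0.0056,0,0,0,0,0.2]
    - [0.002,-0.0056,0.03,0,0,0,0.2]
    - [0.002,-0.0056,0.06,0,0,0,0.2]
    - [0.002,-0.0056,0.075,0,0,0,0.2]
    - [0.002,-0.0056,0.075,0,0,0,0.2]

```text
clock: 6.8
tcp_pos: [0.5226, 0.0842, 0.0907]
orientation: [-3.109, -0.451, 0.006]
contact_force: [-0.2, 1.0, -3.2]
finger_gap: 0.0415
grasp_force: 25.0
```

>>> servo_tool:
  commands:
    - [0,0,0,0,0,0,0.2]
    - [0,0,0,0,0,0,0.2]
    - [0,0,0,0,0,0,0.2]
    - [0,0,0,0,0,0,0.2]
    - [0,0,0,0,0,0,0.2]

```text
clock: 7.3
tcp_pos: [0.5245, 0.0841, 0.0931]
orientation: [3.109, 0.451, 0.001]
contact_force: [0.2, 0.4, -2.7]
finger_gap: 0.0418
grasp_force: 25.0
```

```bash
python3 - <<'E'
from h import *
s=go(.5254,.0838,.0685,-73.6); print(s['tcp_pos'],s['contact_force'])
E
```

```text
move [0.0009 0.0007 0.0307] turn [ 0.0001 -0.0005  0.0013] dist 0.025 deg 0.1
[0.52453711 0.08413019 0.09309597] [ 0.23394018  0.41137303 -2.70219356]
```

Aligned within 1 mm. Now lowering gently while watching the force.

>>> servo_tool:
  commands:
    - [0.001,0,0.006,0,0,0,0.2]
    - [0.001,0,0.012,0,0,0,0.2]
    - [0.001,0,0.016,0,0,0,0.2]
    - [0.001,0,0.02,0,0,0,0.2]
    - [0.001,0,0.02,0,0,0,0.2]

```text
clock: 7.8
tcp_pos: [0.5244, 0.0843, 0.0757]
orientation: [-3.109, -0.451, 0.002]
contact_force: [-0.4, -0.2, -3.9]
finger_gap: 0.0417
grasp_force: 25.0
```

>>> servo_tool:
  commands:
    - [0,0,0.004,0,0,0,0.2]
    - [0,0,0.007,0,0,0,0.2]
    - [0,0,0.01,0,0,0,0.2]
    - [0,0,0.01,0,0,0,0.2]
    - [0,0,0.01,0,0,0,0.2]

```text
clock: 8.3
tcp_pos: [0.5249, 0.0844, 0.0685]
orientation: [-3.109, -0.451, 0.0]
contact_force: [-0.0, -1.5, -3.1]
finger_gap: 0.0418
grasp_force: 25.0
```

>>> servo_tool:
  commands:
    - [0,0,0.003,0,0,0,0.2]
    - [0,0,0.004,0,0,0,0.2]
    - [0,0,0.004,0,0,0,0.2]
    - [0,0,0.004,0,0,0,0.5]
    - [0,0,0.004,0,0,0,0.62]

```text
clock: 8.8
tcp_pos: [0.5253, 0.0843, 0.0658]
orientation: [3.109, 0.451, 0.001]
contact_force: [-1.0, 0.2, -0.3]
finger_gap: 0.0504
grasp_force: 0.0
```

>>> servo_tool:
  commands:
    - [0,0,0,0,0,0,0.62]
    - [0,0,0,0,0,0,0.62]
    - [0,0,0,0,0,0,0.62]
    - [0,0,0,0,0,0,0.62]
    - [0,0,0,0,0,0,0.62]

```text
clock: 9.3
tcp_pos: [0.525, 0.0843, 0.0654]
orientation: [-3.109, -0.451, -0.0]
contact_force: [-1.0, 0.3, -0.5]
finger_gap: 0.0575
grasp_force: 0.0
```

>>> servo_tool:
  commands:
    - [0,0,-0.02,0,0,0,0.62]
    - [0,0,-0.06,0,0,0,0.62]
    - [0,0,-0.12,0,0,0,0.62]
    - [0,0,-0.18,0,0,0,0.62]
    - [0,0,-0.25,0,0,0,0.62]

```text
clock: 9.8
tcp_pos: [0.5244, 0.0843, 0.2609]
orientation: [-3.109, -0.451, 0.001]
contact_force: [2.1, -0.4, 0.6]
finger_gap: 0.0575
grasp_force: 0.0
```

```bash
python3 - <<'E'
from h import *
c=cap('scene'); im=c['pixels'][:,:,::-1]; W=c['W'].reshape(-1,3)
cv2.imwrite('pics/crop4.png',cv2.resize(im[125:245,280:400],None,fx=5,fy=5,interpolation=2))
s=manip.read_state(); print(s['tcp_pos'],s['finger_gap'])
x=np.array([.9593,.2823]);y=np.array([-.2823,.9593]); loc=(W[:,:2]-[.522,.083])@np.c_[x,y]
m=(np.hypot(*loc.T)<.03)&(W[:,2]>.068)&(W[:,2]<.12); m2=m&(W[:,2]>.082)
print('head top z',W[m2][:,2].max(),np.median(W[m2][:,2]),loc[m2].mean(0),(loc[m2].min(0)+loc[m2].max(0))/2,m2.sum())
n=(np.hypot(loc[:,0],loc[:,1]+.085)<.022)&(W[:,2]>.08)&(W[:,2]<.12);print('fixed top',np.median(W[n][:,2]),n.sum())
E
```

```text
[0.52807906 0.08456281 0.27143648] 0.05763868411455398
head top z 0.09846378612790019 0.09261331588174904 [ 0.00168261 -0.00561491] [ 0.00080127 -0.00237743] 103
fixed top 0.09254893571428446 99
```

View pics/crop4.png

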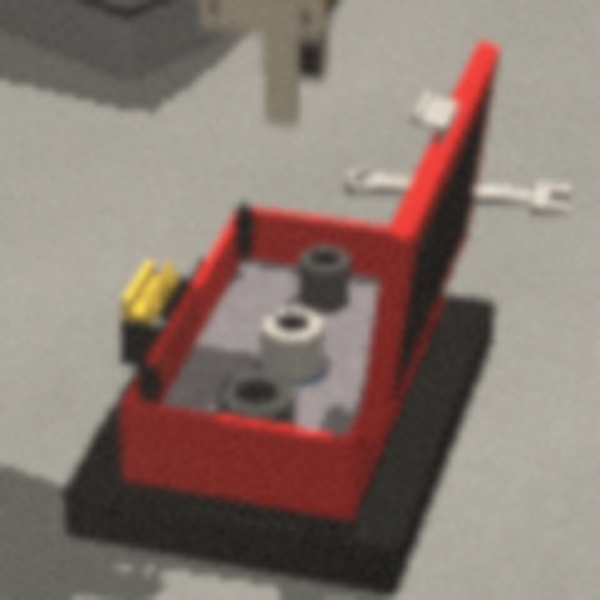

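The crop shows the drum standing upright in the pocket at (293,340). Its top is at 92.6 mm, level with the fixed heads at 92.5 mm, so it is home. Next I'll hop over the lid and get behind it with closed fingers.

>>> servo_tool:
  commands:
    - [0,0,-0.06,0,0,0,0]
    - [0,0,-0.085,0,0,0,0]
    - [0,0,-0.085,0,0,0,0]
    - [0.1,0,-0.085,0,0,0,0]
    - [0.195,0,-0.085,0,0,0,0]

```text
clock: 10.35
tcp_pos: [0.621, 0.1129, 0.3264]
orientation: [3.109, 0.45, -0.001]
contact_force: [1.3, 0.0, 1.2]
finger_gap: 0.0226
grasp_force: 0.0
```

```bash
cat >> h.py <<'E'
def gc(xp,yp,z,a=-73.6):
    "target in case axes (mm) about the pocket; prints the present place likewise"
    s=go(.5222+.001*(.9593*xp-.2823*yp),.083+.001*(.2823*xp+.9593*yp),z/1000,a); d=s['tcp_pos'][:2]-[.5222,.083]
    print('now',np.round([1000*d@[.9593,.2823],1000*d@[-.2823,.9593],1000*s['tcp_pos'][2]],1),'F',s['contact_force'].round(1),s['finger_gap'].round(3))
def lid():
    c=cap('scene'); W=c['W'].reshape(-1,3); d=W[:,:2]-[.5222,.083]; L=np.c_[d@[.9593,.2823],d@[-.2823,.9593],W[:,2]]
    return c,L
E
python3 -c "
from h import *
gc(165,0,225)"
```

```text
move [0.0773 0.0011 0.1268] turn [0.     0.0002 0.0009] dist 0.119 deg 0.1Traceback (most recent call last):
  File "<string>", line 3, in <module>
    gc(165,0,225)
    ~~^^^^^^^^^^^
  File "h.py", line 21, in gc
    print('now',np.round([1000*d@[.9593,.2823],1000*d@[-.2823,.9593],1000*s['tcp_pos'][2]],1),'F',s['contact_force'].round(1),s['finger_gap'].round(3))
                                                                                                                              ^^^^^^^^^^^^^^^^^^^^^
AttributeError: 'float' object has no attribute 'round'
```

>>> servo_tool:
  commands:
    - [0.06,0,0,0,0,0,0]
    - [0.077,0.001,0,0,0,0,0]
    - [0.077,0.001,0.04,0,0,0,0]
    - [0.077,0.001,0.09,0,0,0,0]
    - [0.077,0.001,0.127,0,0,0,0]

```text
clock: 10.85
tcp_pos: [0.6789, 0.1294, 0.2205]
orientation: [-3.109, -0.451, 0.007]
contact_force: [-0.8, -0.1, 0.1]
finger_gap: 0.0005
grasp_force: 0.0
```

```bash
sed -i "s/,s\['finger_gap'\].round(3)//" h.py; python3 -c "
from h import *
gc(100,0,225)
c,L=lid()
cv2.imwrite('pics/crop5.png',cv2.resize(c['pixels'][90:230,280:420,::-1],None,fx=4,fy=4,interpolation=2))"
```

```text
move [-0.0793  0.0002 -0.0052] turn [-0.0005  0.003   0.0013] dist 0.064 deg 0.3
now [163.4   0.3 220.5] F [-0.8 -0.1  0.1]
```

View pics/crop5.png

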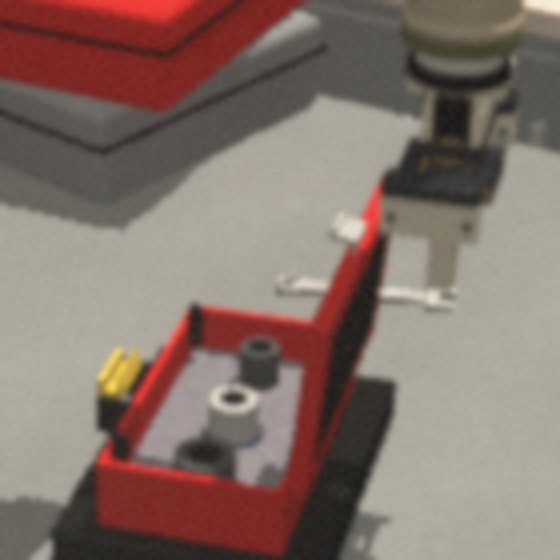

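The crop shows the closed fingers behind the lid (440,270), with the body above its top edge. I'll push the lid over.

>>> servo_tool:
  commands:
    - [-0.02,0,0,0,0,0,0]
    - [-0.04,0,0,0,0,0,0]
    - [-0.06,0,0,0,0,0,0]
    - [-0.075,0,0,0,0,0,0]
    - [-0.085,0,0,0,0,0,0]

```text
clock: 11.4
tcp_pos: [0.6147, 0.1102, 0.2261]
orientation: [-3.109, -0.451, -0.002]
contact_force: [2.6, 1.5, 1.8]
finger_gap: 0.0004
grasp_force: 1.4
```

>>> servo_tool:
  commands:
    - [-0.015,0,0,0,0,0,0]
    - [-0.03,0,0,0,0,0,0]
    - [-0.045,0,0.001,0,0,0,0]
    - [-0.06,0,0.003,0,0,0,0]
    - [-0.075,0,0.006,0,0,0,0]

```text
clock: 11.9
tcp_pos: [0.5573, 0.0931, 0.2209]
orientation: [-3.109, -0.451, -0.001]
contact_force: [2.7, 0.5, -0.0]
finger_gap: 0.0009
grasp_force: 1.0
```

```bash
python3 -c "
from h import *
gc(-18,0,180)"
```

```text
move [-0.0682 -0.0004  0.0511] turn [ 0.     -0.0004  0.0013] dist 0.068 deg 0.1
now [ 3.650e+01 -2.000e-01  2.209e+02] F [ 2.7  0.5 -0. ]
```

>>> servo_tool:
  commands:
    - [-0.015,0,0.006,0,0,0,0]
    - [-0.03,0,0.015,0,0,0,0]
    - [-0.044,0,0.025,0,0,0,0]
    - [-0.0575,0,0.0375,0,0,0,0]
    - [-0.07,0,0.05,0,0,0,0]

```text
clock: 12.4
tcp_pos: [0.5036, 0.0771, 0.1809]
orientation: [3.109, 0.451, 0.001]
contact_force: [2.1, 0.0, 0.7]
finger_gap: 0.0002
grasp_force: 0.8
```

```bash
python3 -c "
from h import *
gc(-48,0,150)"
```

```text
move [-0.0357 -0.0006  0.0386] turn [ 0.0001 -0.0006  0.0013] dist 0.042 deg 0.1
now [-19.5  -0.4 180.9] F [2.1 0.  0.7]
```

>>> servo_tool:
  commands:
    - [-0.009,0,0.006,0,0,0,0]
    - [-0.018,0,0.013,0,0,0,0]
    - [-0.026,0,0.021,0,0,0,0]
    - [-0.033,0,0.03,0,0,0,0]
    - [-0.04,0,0.038,0,0,0,0]

```text
clock: 12.9
tcp_pos: [0.4727, 0.068, 0.1501]
orientation: [3.109, 0.451, -0.0]
contact_force: [1.2, 0.0, 0.2]
finger_gap: 0.0004
grasp_force: 0.4
```

```bash
python3 -c "
from h import *
gc(-62,0,135)"
```

```text
move [-0.0128 -0.0006  0.0188] turn [0.     0.     0.0013] dist 0.018 deg 0.1
now [-51.7  -0.4 150.1] F [1.2 0.  0.2]
```

>>> servo_tool:
  commands:
    - [-0.005,0,0.004,0,0,0,0]
    - [-0.01,0,0.008,0,0,0,0]
    - [-0.012,0,0.012,0,0,0,0]
    - [-0.013,0,0.016,0,0,0,0]
    - [-0.013,0,0.018,0,0,0,0]

```text
clock: 13.4
tcp_pos: [0.4629, 0.0651, 0.1358]
orientation: [3.109, 0.451, -0.001]
contact_force: [-0.4, 0.4, 1.0]
finger_gap: 0.0004
grasp_force: 0.2
```

>>> servo_tool:
  commands:
    - [0,0,0.002,0,0,0,0]
    - [0,0,0.003,0,0,0,0]
    - [0,0,0.004,0,0,0,0]
    - [0,0,0.005,0,0,0,0]
    - [0,0,0.005,0,0,0,0]

```text
clock: 13.9
tcp_pos: [0.4632, 0.0652, 0.1321]
orientation: [3.109, 0.451, 0.0]
contact_force: [-0.3, 0.9, 0.6]
finger_gap: 0.0004
grasp_force: 0.1
```

```bash
python3 -c "
from h import *
gc(-62,0,125)
c,L=lid()
m=(abs(L[:,1]-.075)<.045)&(L[:,0]<.065)&(L[:,0]>-.065)&(L[:,2]>.1)&(L[:,2]<.16)
p=np.polyfit(L[m][:,0],L[m][:,2],1); print('lid ang',-np.arctan(p[0]),'z at hinge',np.polyval(p,.075),m.sum())"
```

```text
move [-0.0004 -0.0006  0.0089] turn [ 0.     -0.      0.0013] dist 0.007 deg 0.1
now [-61.7  -0.5 132.1] F [-0.3  0.9  0.6]
lid ang 0.10506699941579403 z at hinge 0.11778364066718955 520
```

>>> servo_tool:
  commands:
    - [0,0,0.001,0,0,0,0]
    - [0,0,0.002,0,0,0,0]
    - [0,0,0.003,0,0,0,0]
    - [0,0,0.004,0,0,0,0]
    - [0,0,0.004,0,0,0,0]

```text
clock: 14.45
tcp_pos: [0.4631, 0.0651, 0.1292]
orientation: [3.109, 0.451, 0.0]
contact_force: [-2.4, -1.4, 5.7]
finger_gap: 0.0006
grasp_force: 2.3
```

>>> servo_tool:
  commands:
    - [0,0,0.001,0,0,0,0]
    - [0,0,0.002,0,0,0,0]
    - [0,0,0.003,0,0,0,0]
    - [0,0,0.004,0,0,0,0]
    - [0,0,0.004,0,0,0,0]

```text
clock: 14.95
tcp_pos: [0.4628, 0.0651, 0.1263]
orientation: [3.109, 0.451, -0.001]
contact_force: [-7.2, -0.6, 9.3]
finger_gap: 0.0004
grasp_force: 4.5
```

>>> servo_tool:
  commands:
    - [-0.001,0,0.0005,0,0,0,0]
    - [-0.002,0,0.001,0,0,0,0]
    - [-0.002,0,0.0015,0,0,0,0]
    - [-0.002,0,0.002,0,0,0,0]
    - [-0.002,0,0.002,0,0,0,0]

```text
clock: 15.45
tcp_pos: [0.4625, 0.0649, 0.1254]
orientation: [-3.109, -0.451, -0.004]
contact_force: [-1.6, 0.5, 7.9]
finger_gap: 0.001
grasp_force: 4.5
```

>>> servo_tool:
  commands:
    - [0,0,0.0005,0,0,0,0]
    - [0,0,0.001,0,0,0,0]
    - [0,0,0.0015,0,0,0,0]
    - [0,0,0.002,0,0,0,0]
    - [0,0,0.002,0,0,0,0]

```text
clock: 15.95
tcp_pos: [0.4623, 0.0648, 0.1237]
orientation: [-3.109, -0.451, -0.003]
contact_force: [-2.4, -0.4, 9.4]
finger_gap: 0.0005
grasp_force: 4.8
```

>>> servo_tool:
  commands:
    - [0,0,0.0005,0,0,0,0]
    - [0,0,0.001,0,0,0,0]
    - [0,0,0.0015,0,0,0,0]
    - [0,0,0.002,0,0,0,0]
    - [0,0,0.002,0,0,0,0]

```text
clock: 16.45
tcp_pos: [0.462, 0.0648, 0.122]
orientation: [3.109, 0.451, 0.002]
contact_force: [-4.4, 0.4, 9.9]
finger_gap: 0.0009
grasp_force: 5.1
```

>>> servo_tool:
  commands:
    - [-0.0005,0,0.0005,0,0,0,0]
    - [-0.001,0,0.001,0,0,0,0]
    - [-0.001,0,0.0015,0,0,0,0]
    - [-0.001,0,0.002,0,0,0,0]
    - [-0.001,0,0.002,0,0,0,0]

```text
clock: 16.95
tcp_pos: [0.4618, 0.0647, 0.1208]
orientation: [-3.109, -0.451, -0.004]
contact_force: [-2.5, 0.7, 11.0]
finger_gap: 0.0007
grasp_force: 5.2
```

>>> servo_tool:
  commands:
    - [0,0,0.0005,0,0,0,0]
    - [0,0,0.001,0,0,0,0]
    - [0,0,0.0015,0,0,0,0]
    - [0,0,0.002,0,0,0,0]
    - [0,0,0.002,0,0,0,0]

```text
clock: 17.45
tcp_pos: [0.4614, 0.0646, 0.1186]
orientation: [-3.109, -0.451, -0.002]
contact_force: [-2.0, -0.3, 7.6]
finger_gap: 0.0003
grasp_force: 3.8
```

```bash
cat >> h.py <<'E'
def ang():
    c,L=lid()
    m=(abs(L[:,1]-.075)<.045)&(L[:,0]<.065)&(L[:,0]>-.065)&(L[:,2]>.085)&(L[:,2]<.16)
    p=np.polyfit(L[m][:,0],L[m][:,2],1); print('lid ang',-np.arctan(p[0]),'z at hinge',np.polyval(p,.075),m.sum())
E
python3 -c "
from h import *
gc(-62,0,120);ang()"
```

```text
move [ 0.0019 -0.0006 -0.0018] turn [ 0.0001 -0.0009  0.0013] dist 0.002 deg 0.1
now [-63.5  -0.5 118.6] F [-2.  -0.3  7.6]
lid ang 0.028915471048487202 z at hinge 0.11575958522835396 508
```

>>> servo_tool:
  commands:
    - [0,0,0.0005,0,0,0,0]
    - [0,0,0.001,0,0,0,0]
    - [0,0,0.0015,0,0,0,0]
    - [0,0,0.002,0,0,0,0]
    - [0,0,0.002,0,0,0,0]

```text
clock: 18.0
tcp_pos: [0.461, 0.0645, 0.1164]
orientation: [3.109, 0.451, 0.001]
contact_force: [-1.5, -0.3, 5.4]
finger_gap: 0.0007
grasp_force: 2.5
```

```bash
python3 -c "
from h import *
ang();ang()"
```

```text
lid ang 0.007393794442423098 z at hinge 0.1163232263406826 504
lid ang 0.007170750244662463 z at hinge 0.1163709567017336 508
```

>>> servo_tool:
  commands:
    - [0,0,0.0005,0,0,0,0]
    - [0,0,0.001,0,0,0,0]
    - [0,0,0.0015,0,0,0,0]
    - [0,0,0.002,0,0,0,0]
    - [0,0,0.002,0,0,0,0]

```text
clock: 18.6
tcp_pos: [0.4609, 0.0645, 0.1149]
orientation: [3.109, 0.451, 0.0]
contact_force: [-2.2, -0.2, 5.4]
finger_gap: 0.0005
grasp_force: 3.4
```

```bash
python3 -c "
from h import *
ang()"
```

```text
lid ang -0.001194640646367587 z at hinge 0.11605571555883316 506
```

>>> servo_tool:
  commands:
    - [0,0,-0.005,0,0,0,0]
    - [0,0,-0.015,0,0,0,0]
    - [0,0,-0.04,0,0,0,0]
    - [0,0,-0.08,0,0,0,0]
    - [0,0,-0.12,0,0,0,0]

```text
clock: 19.15
tcp_pos: [0.4601, 0.0645, 0.2113]
orientation: [-3.109, -0.451, 0.002]
contact_force: [0.7, 0.7, 0.4]
finger_gap: 0.0004
grasp_force: 0.0
```

```bash
python3 -c "
from h import *
ang(); c,L=lid(); cv2.imwrite('pics/crop6.png',cv2.resize(c['pixels'][125:245,280:400,::-1],None,fx=4,fy=4,interpolation=2)); ang()"
```

```text
lid ang 0.011468546634092944 z at hinge 0.11781984699934075 520
lid ang 0.01149664473588175 z at hinge 0.11793276410748492 513
```

View pics/crop6.png

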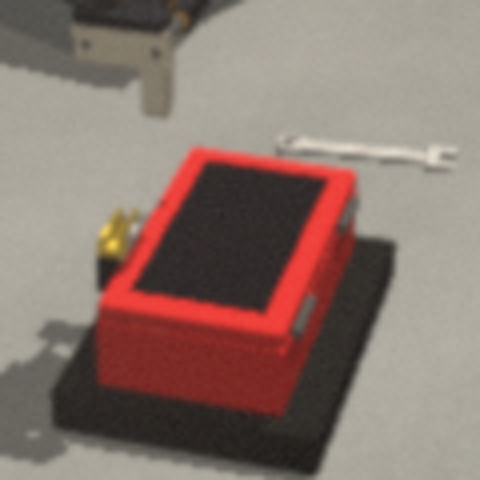

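The crop shows the lid flat and shut, with the tongue under the yellow catch (125,235) and nothing touching it. The angle is 0.011 rad, which is the caught rest position, so I'm handing in.

```bash
python3 -c "
from cell import manip
print(manip.sign_off())"
```

```text
the job is handed in; nothing more can be done
None
```

The small die head is home in the middle pocket, and the lid is shut and held by its catch (measured open 0.011 rad with nothing touching it); the job is handed in, though the hand-in returned no verdict.

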